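Stack the pipe caps on the blow-off stand and open the air

ROBOT

A 6-joint arm with a two-finger parallel gripper is mounted at the origin on the work surface. World frame = base frame: x ahead of the robot, y to its left, z up, the work surface at z = 0. Lengths are in m, angles in degrees, forces in N, time in s.
With the tool pointing down it reaches from about 0.4 to 0.825 m from the base axis. Payload 7 kg.
Tool frame: the origin (TCP) lies on the centre line of the jaws, within the pads' length; the fingertips stand 8 mm ahead of it and the grasp point (between the pads) lies 11 mm behind it; z points along the fingers, y is the line along which they close (so a half turn about z gives the same grasp; the last joint's range is limited). The gripper opens to 88 mm and grips with 3 to 60 N. Pads are 19 mm wide; open, the fingers measure 130 mm over their backs; the gripper's body (78 mm by 193 mm) begins 47 mm behind the grasp point.
Start: joints at [81.996, 20.546, 0.682, 0, -70.136, -16.507], TCP at [0.28, 0.614, 0.235] pointing down, gripper open.
Joint ranges: [-176.03, 176.03], [-82.01, 121.73], [-58.28, 71.71], [-173.87, 95.51], [-174.79, -0.11], [-173.66, 173.66]. Speed limits (degrees/s): [136.94, 136.94, 172.46, 180, 180, 180].

INTERFACE

Orientations are given as [roll, pitch, yaw] about the fixed x, y, z axes, in that order (R = Rz(yaw) Ry(pitch) Rx(roll)).
In Python, from plant import ctrl, vision gives the robot as it stands. The module is installed in compiled form; this text tells all that it offers.
- The arm moves only by the tool move_arm, never from a script. Its argument "moves" is one flat list of numbers, 7 for each row, row after row: the finger opening in cm, from 0 to 8.76, then the shift along the tool's x, y, z in cm, then the turn, a rotation vector about the tool's x, y, z in rad. A call has 1 to 8 rows; each row shifts and turns the commanded pose from where the row before left it, along the tool's axes as they then stand; what a row does not reach is not made up. A row lasts 1/10 s, in which the tool goes at most 50 mm and 8.59 degrees, less where a joint would pass 70% of its speed; a pose out of reach is approached as far as the arm can. A call with a gripper value outside its range is refused whole. The fingers move at their own pace and stop on an object; the grip force is fixed at half the most. Time passes only in rows, so rows that do not move let the fingers close. It gives the time, the measured TCP pose, the force, the opening and the grip force at its end, in the units of the state.
- ctrl.get_obs(): the state, without advancing time (a new reading comes with each control period).
- vision.snapshot(name): name is "side" or "top" or "wrist"; returns (picture, depth): 480x640x3 uint8, red, green, blue; 480x640 float32, m along the optical axis (not along the pixel's ray), 0 where there is no reading.
- vision.camera_model(name): a dict with "vertical_fov" (degrees; the focal length in pixels is half the picture's height over the tangent of half this angle, whatever the lens; pixels are square), "cx", "cy" (the principal point, pixels), "cam_to_world" (4x4, takes a point from camera to world coordinates). Camera axes: x right, y down, z forward; pixel columns grow to the right and rows downward; lengths in m; the calibration is good to about 2 mm. A picture is of the moment at which its call begins: read the wrist's pose just before it. camera_model takes no time and is no camera call; for the wrist camera it gives the pose at the moment of the call.
- ctrl.close_job(): hands the job in; it is judged then, once.
The state is a dict: "clock": time; "joint_pos": joint angles; "qvel": joint speeds; "tau": joint torques, N m; "tool_pos": TCP position; "orientation": TCP orientation; "force": force on the tool from outside, world axes, zero at the start; "moment": the same for the moment, N m; "opening": finger opening in m; "gripper_force": force on a finger pad.
Only numpy, scipy, OpenCV 4.12 (cv2) and the standard library are available. Lean on these libraries where they do the work, as an engineer would, in place of code of your own. Each camera call takes 0.05 s, during which the arm holds its last target. There are 200 camera calls.

TASK

Blow-dry the brass pipe caps: take the medium cap and then the small one off the sloping rack and stack them mouth-down on the large cap that already stands on the round stand, medium on large and small on medium, each set down gently with its rim centred and flat on the ring of the cap below. Once the tower stands by itself, swing the black valve handle fully open. Leave the rest of the bench as it is.

Things in the scene. Friction and masses are not known exactly. Their poses are not given: they have to be found in the camera images.
- cap_large: Large brass pipe cap, a deep open vessel, standing mouth-down on the round stand. 72 mm high; thick lip round the mouth 78 mm outer diameter (62 mm inner), 10 mm high; above it a straight round body of 66 mm outer diameter up to the closed crown, which carries a raised flat ring (66 mm outer, 50 mm inner diameter, 4 mm high). Origin: centre of the mouth's rim plane; z runs along its axis from mouth to crown. 0.55 kg.
- cap_large_crown (a point): Centre of the large cap's crown, in the plane of the top of its ring, 72 mm along z from its mouth.
- cap_medium: Medium brass pipe cap of the same shape, hung mouth-down over a peg of the sloping rack at the start. 64 mm high; lip 66 mm outer (50 mm inner) diameter and 10 mm high; body 56 mm outer diameter, walls 5 mm; crown ring 56 mm outer, 40 mm inner diameter. Origin: centre of the mouth's rim plane; z runs along its axis from mouth to crown (on the rack it leans 20 degrees from vertical, to the rack's -x side, about towards the robot). About 0.36 kg (0.29 to 0.43).
- cap_medium_crown (a point): Centre of the medium cap's crown, in the plane of the top of its ring, 64 mm along z from its mouth.
- cap_small: Small brass pipe cap, hung over the rack's other peg, with a flat crown. 56 mm high; lip 56 mm outer (40 mm inner) diameter and 10 mm high; body 46 mm outer diameter. Origin: centre of the mouth's rim plane; z runs along its axis from mouth to crown (leaning 20 degrees on the rack, as the medium one). About 0.24 kg (0.19 to 0.29).
- rack: Fixed wooden drain rack: a board 130 x 260 mm sloping 20 degrees, low edge to the rack's -x side (towards the robot), long side along its y. Two pegs, 22 mm thick, 34 mm long, stand square on it, 136 mm apart along y; a cap hangs loosely on each, mouth on the board (which on which varies), and comes free when drawn 40 mm along its axis. Origin on the bench under the board's middle, whose face is 58 mm up.
- stand_top (a point): Centre of the top face of the fixed round blow-off stand, a steel disc of 112 mm diameter on a grey base of 124 mm diameter, 30 mm above the bench. A pipe leaves it sideways, along its -y, to the ball valve, 170 mm from the centre.
- handle (a joint): Angle of the valve's handle, rad: 0 shut (handle square to the pipe, towards the robot), 1.571 fully open at the stop (handle in line with the pipe, pointing away from the stand). It grows counter-clockwise seen from above, starts between 0 and 0.2, and stays where it is left. Turning it takes about 0.15 N m (about 2 N at the end).
- valve_hub (a point): Point on the handle's vertical turning axis, at mid-height of the handle, 77 mm above the bench.
- valve_end (a point): Point on the handle's centre line 100 mm out from the axis, 20 mm from its outer end. The handle is a straight black bar, level, 120 mm long from the axis, 16 mm wide, 24 mm high (its underside 65 mm above the bench, with nothing beneath its outer half; the pipe under its root, to 60 mm from the axis, is at most 50 mm high).
- wrench: Bystander: steel wrench, 190 mm, lying flat in front of the rack and stand. Leave it.
- screwdriver: Bystander: screwdriver, 190 mm, lying on the left. Leave it.
- tee: Bystander: brass tee fitting, 116 mm long, 52 mm high, lying beyond the stand. Leave it.
- nut: Bystander: black plastic ring nut, 80 mm diameter, 38 mm high, flat on the bench beyond the stand. Leave it.
- poly_pipe: Bystander: black pipe offcut, 170 mm long, 50 mm diameter, lying far right. Leave it.
- grease: Bystander: white jar, 64 mm diameter, 100 mm high, standing beyond the stand. Leave it.
- wood_block: Bystander: wooden block 100 x 70 x 45 mm on the right. Leave it.
There are look-alikes about, which are no part of the job. Leave any red look-alike of the cap_large alone. What is shaped like the cap_small but blue is not meant.

How it is judged:
By the outcome, as a careful person would: the job done as asked, in the order asked, and still so for the second after the job is handed in, with the robot touching nothing.
It also fails if it takes over 69 s, if anything falls off the work surface, if the arm or the gripper's body presses on something with over 40 N, if the wrist force passes 120 N, or if a joint passes its speed limit or range.

## Working session

There is one attempt and no reset: what is moved stays moved. The work goes in short steps, Python scripts to look and compute and a tool call to move; the robot and the scene stay as the last step left them, time stands still between calls to the robot, and variables do not carry over. Pictures are saved under pics/ and viewed, at most 10 in all, crops included, and the job is handed in when it is done.

Besides the shell and the picture viewer there is one more tool, called after ">>>" as name(argument=value, ...) on one line, values as JSON. move_arm: Moves the arm, as the interface text tells. Its arguments: {"type":"object","properties":{"moves":{"type":"array"}},"required":["moves"]}

```bash
mkdir -p pics
cat > h.py <<'E'
import numpy as np, cv2
from plant import ctrl, vision
from scipy.spatial.transform import Rotation as R
def cloud(name):
    m=vision.camera_model(name); im,d=vision.snapshot(name)
    f=240/np.tan(np.radians(m['vertical_fov'])/2)
    v,u=np.mgrid[:480,:640]
    P=np.stack([(u-m['cx'])/f*d,(v-m['cy'])/f*d,d],-1)
    T=np.array(m['cam_to_world']); W=P@T[:3,:3].T+T[:3,3]
    W[d==0]=np.nan
    return im,W
def save(im,n): cv2.imwrite('pics/'+n+'.png',im[...,::-1])
E
python3 - <<'E'
from h import *
for n in('top','side'):
    im,W=cloud(n); save(im,n+'0'); np.savez(n+'0.npz',im=im,W=W)
    m=vision.camera_model(n);print(m)
print(ctrl.get_obs())
E
```

```text
{'vertical_fov': 43.93107022769513, 'cx': 322.18856401287303, 'cy': 238.85098155657641, 'cam_to_world': array([[-0.00604794, -0.98962254,  0.14356411,  0.34073505],
       [-0.99991318,  0.00766565,  0.01071776,  0.0352127 ],
       [-0.01170705, -0.14348682, -0.98958298,  1.57429951],
       [ 0.        ,  0.        ,  0.        ,  1.        ]])}
{'vertical_fov': 43.51790556741746, 'cx': 311.32160767351115, 'cy': 238.95914143163222, 'cam_to_world': array([[ 0.92821649, -0.26415424,  0.26198605,  0.13598087],
       [-0.371927  , -0.67624145,  0.63589921, -0.96843827],
       [ 0.00919035, -0.68769181, -0.72594456,  1.2592076 ],
       [ 0.        ,  0.        ,  0.        ,  1.        ]])}
{'clock': 0.1, 'joint_pos': array([ 8.19982999e+01,  2.05864329e+01,  6.40764671e-01, -1.84388171e-02,
       -7.01372993e+01, -1.65103394e+01]), 'qvel': array([ 0.00370742, -0.02648523,  0.08044302,  0.07938659, -0.01109108,
       -0.03053844]), 'tau': array([-1.45410228e-03, -5.84161592e+01,  2.93751240e+01,  7.01555595e+00,
        1.01350559e-02, -4.59018577e-05]), 'tool_pos': array([0.2798536 , 0.61378893, 0.23373754]), 'orientation': array([ 1.79915527e+02, -6.96054085e-03, -2.45183119e+01]), 'force': array([ 0.52711347,  0.12775403, -0.21488935]), 'moment': array([ 0.01317557, -0.01467882, -0.00961922]), 'gripper_force': 0.0, 'opening': 0.0876494296702641}
```

View pics/top0.png

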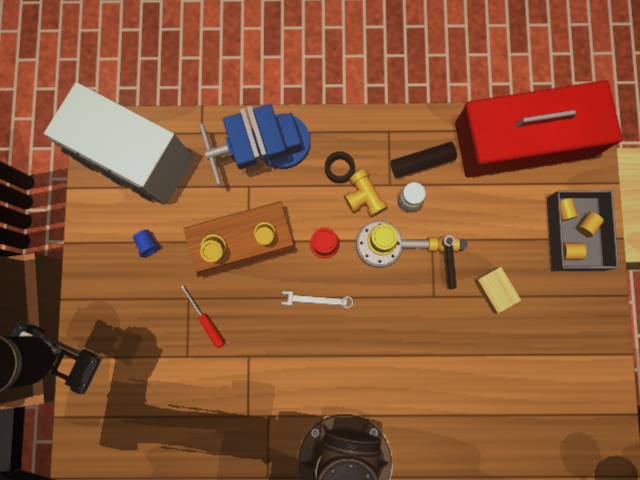

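View pics/side0.png

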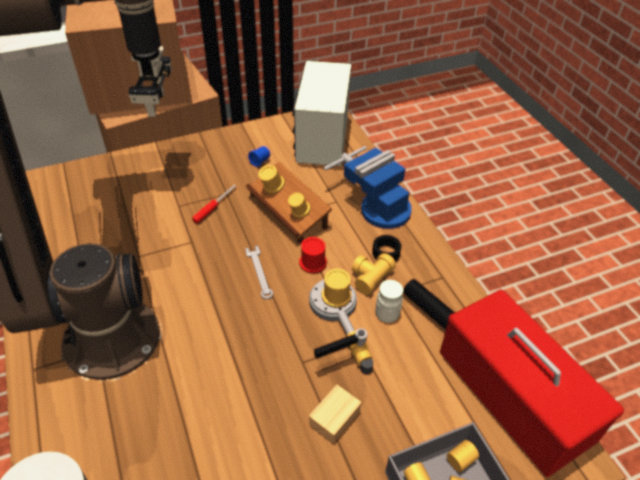

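Top view: brass caps at (212,247), which looks medium, and (264,234), which looks small, both on the rack. The large cap is on the stand at (384,238). Look-alikes are the red cap (324,242), the blue cap (146,243) and the brass pieces in the tray (569,208), (591,223), (575,251). Next I measure, with one close crop to check the choice.

```bash
cat > m.py <<'E'
from h import *
from scipy.optimize import least_squares
for n,boxes in (('top',dict(A=(190,225,235,270),B=(245,215,285,250),L=(360,215,408,262))),('side',dict(A=(250,160,290,200),B=(280,188,315,222),L=(312,262,362,318)))):
    D=np.load(n+'0.npz'); im,W=D['im'],D['W']; hsv=cv2.cvtColor(im,cv2.COLOR_RGB2HSV)
    yel=(hsv[...,0]>22)&(hsv[...,0]<34)&(hsv[...,1]>170)&(hsv[...,2]>90)
    for k,(a,b,c,d) in boxes.items():
        P=W[b:d,a:c][yel[b:d,a:c]]; P=P[np.isfinite(P).all(1)]
        zt=np.percentile(P[:,2],97); T=P[P[:,2]>zt-.008]
        print(n,k,len(P),'z',np.percentile(P[:,2],[2,50,98]).round(3),'mean',P.mean(0).round(3),'top',T.mean(0).round(3),np.ptp(T,0).round(3))
    # rack board
    bx=(180,195,300,280) if n=='top' else (240,150,335,245)
    a,b,c,d=bx; Q=W[b:d,a:c].reshape(-1,3); y=yel[b:d,a:c].ravel()
    Q=Q[np.isfinite(Q).all(1)&~y]; Q=Q[(Q[:,2]>.028)&(Q[:,2]<.09)]
    for _ in range(8):
        c0=Q.mean(0); nn=np.linalg.svd(Q-c0,full_matrices=0)[2][2]; nn*=np.sign(nn[2]); r=(Q-c0)@nn; Q=Q[abs(r)<max(.003,1.5*r.std())]
    rect=cv2.minAreaRect((Q[:,:2]*1000).astype(np.float32))
    print('board',len(Q),c0.round(3),nn.round(3),'tilt',np.degrees(np.arccos(nn[2])).round(1),'az',np.degrees(np.arctan2(nn[1],nn[0])).round(1),rect)
    # handle
    bx=(438,230,470,292) if n=='top' else (312,328,372,362)
    a,b,c,d=bx; Q=W[b:d,a:c].reshape(-1,3);v=hsv[b:d,a:c,2].ravel(); Q=Q[np.isfinite(Q).all(1)&(v<70)]; Q=Q[(Q[:,2]>.07)&(Q[:,2]<.1)]
    c0=Q.mean(0); e=np.linalg.svd(Q[:,:2]-c0[:2],full_matrices=0)[2][0]; t=(Q[:,:2]-c0[:2])@e
    print('handle',len(Q),c0.round(3),e.round(3),(c0[:2]+e*t.min()).round(3),(c0[:2]+e*t.max()).round(3))
    # stand: z ~ .03
    if n=='top':
        a,b,c,d=350,210,412,272; Q=W[b:d,a:c].reshape(-1,3); s=hsv[b:d,a:c,1].ravel();Q=Q[np.isfinite(Q).all(1)&(abs(Q[:,2]-.03)<.006)]
        print('stand',len(Q),cv2.minEnclosingCircle((Q[:,:2]*1000).astype(np.float32)),Q[:,2].mean())
D=np.load('top0.npz')['im']; save(cv2.resize(D[190:290,170:480],None,fx=2.5,fy=2.5,interpolation=cv2.INTER_CUBIC),'crop0')
E
python3 m.py
```

```text
top A 206 z [0.071 0.114 0.129] mean [0.533 0.329 0.109] top [0.542 0.33  0.125] [0.027 0.043 0.011]
top B 62 z [0.07  0.113 0.122] mean [0.583 0.205 0.099] top [0.574 0.202 0.117] [0.031 0.025 0.011]
top L 29 z [0.034 0.042 0.103] mean [ 0.549 -0.089  0.061] top [ 0.556 -0.101  0.101] [0.043 0.056 0.007]
board 2208 [0.573 0.265 0.061] [-0.312 -0.086  0.946] tilt 18.9 az -164.5 ((563.450927734375, 265.7724304199219), (125.91893768310547, 260.0591125488281), 15.246394157409668)
handle 287 [ 0.483 -0.269  0.087] [-0.998 -0.057] [ 0.537 -0.266] [ 0.431 -0.272]
stand 824 ((587.6181640625, -104.10697937011719), 93.91825866699219) 0.029977674918970812Traceback (most recent call last):
  File "m.py", line 8, in <module>
    zt=np.percentile(P[:,2],97); T=P[P[:,2]>zt-.008]
    return _quantile_unchecked(
        a, q, axis, out, overwrite_input, method, keepdims, weights)
    return _ureduce(a,
                    func=_quantile_ureduce_func,
    ...<5 lines>...
                    overwrite_input=overwrite_input,
                    method=method)
    r = func(a, **kwargs)
    result = _quantile(arr,
                       quantiles=q,
    ...<2 lines>...
                       out=out,
                       weights=wgt)
    slices_having_nans = np.isnan(arr[-1, ...])
                                  ~~~^^^^^^^^^
IndexError: index -1 is out of bounds for axis 0 with size 0
```

```bash
cat > m.py <<'E'
from h import *
from scipy.optimize import least_squares
S={'L':(.072,.039,.033),'M':(.064,.033,.028),'S':(.056,.028,.023)}
def sdf(q,k):
    H,rl,rb=S[k]; r=np.hypot(q[:,0],q[:,1]); z=q[:,2]
    def cyl(R0,h):
        a=r-R0; b=np.abs(z-h/2)-h/2
        return np.minimum(np.maximum(a,b),0)+np.hypot(np.maximum(a,0),np.maximum(b,0))
    d=np.minimum(cyl(rl,.01),cyl(rb,H))
    rec=(z>H-.012)&(r<rb-.006)
    return np.where(rec,np.where(k=='S',d,np.minimum(abs(z-H),abs(z-H+.004))),d)
def fit(P,k,ax,p0,free=3,tilt=False):
    ax=ax/np.linalg.norm(ax); R0=R.align_vectors([ax],[[0,0,1]])[0]
    q0=R0.inv().apply(P-p0)
    def res(p): return sdf(q0-p[:3],k)*1000
    s=least_squares(res,[0,0,0],loss='soft_l1',f_scale=1.5)
    return p0+R0.apply(s.x),np.sqrt(np.median(s.fun**2)),len(P)
if __name__=='__main__':
  Ws={n:np.load(n+'0.npz')['W'].reshape(-1,3) for n in('top','side')}
  for n,W in list(Ws.items())+[('both',np.vstack(list(Ws.values())))]:
    W=W[np.isfinite(W).all(1)]
    Q=W[(np.hypot(W[:,0]-.57,W[:,1]-.266)<.13)&(W[:,2]>.03)&(W[:,2]<.1)]
    for _ in range(12):
        c0=Q.mean(0); nn=np.linalg.svd(Q-c0,full_matrices=0)[2][2]; nn*=np.sign(nn[2]); r=(Q-c0)@nn; Q=Q[abs(r)<max(.003,1.5*r.std())]
    rect=cv2.minAreaRect((Q[:,:2]*1000).astype(np.float32))
    print(n,'board',len(Q),c0.round(4),nn.round(4),np.degrees(np.arccos(nn[2])).round(1),np.degrees(np.arctan2(-nn[1],-nn[0])).round(1),rect)
    h=(W-c0)@nn
    for k,g in (('A',(.54,.33)),('B',(.583,.205))):
      for kk in 'MS':
        g0=np.array([*g,0]); g0[2]=c0[2]-((g0-c0)[:2]@nn[:2])/nn[2]
        P=W[(h>.006)&(h<.08)&(np.linalg.norm(np.cross(W-g0,nn),axis=1)<.045)]
        o,e,m=fit(P,kk,nn,g0); print(' ',k,kk,o.round(4),'crown',(o+nn*S[kk][0]).round(4),'med',round(e,2),m,'hmax',np.percentile((P-c0)@nn,98).round(4))
    P=W[(np.hypot(W[:,0]-.556,W[:,1]+.095)<.05)&(W[:,2]>.035)&(W[:,2]<.12)]
    o,e,m=fit(P,'L',np.array([0,0,1.]),np.array([.556,-.095,.03])); print('  L',o.round(4),e,m)
    B=W[(np.hypot(W[:,0]-.556,W[:,1]+.095)<.058)&(abs(W[:,2]-.03)<.004)]
    print('  stand',(np.array(cv2.minEnclosingCircle((B[:,:2]*1000).astype(np.float32))[0])),B[:,2].mean())
    Q=W[(W[:,2]>.067)&(W[:,2]<.1)&(W[:,0]>.40)&(W[:,0]<.53)&(abs(W[:,1]+.27)<.04)]
    c1=Q.mean(0); e=np.linalg.svd(Q[:,:2]-c1[:2],full_matrices=0)[2][0]; e*=-np.sign(e[0]); t=(Q[:,:2]-c1[:2])@e
    print('  handle',len(Q),c1.round(3),'ang',np.degrees(np.arctan2(e[1],e[0])).round(1),'tip',(c1[:2]+e*t.max()).round(4))
  D=np.load('top0.npz')['im']; save(cv2.resize(D[190:290,170:480],None,fx=2.5,fy=2.5,interpolation=cv2.INTER_CUBIC),'crop0')
E
python3 m.py
```

```text
top board 2131 [0.5732 0.2633 0.0615] [-0.3134 -0.0868  0.9456] 19.0 15.5 ((563.7236938476562, 264.7715759277344), (125.91893768310547, 257.9844055175781), 15.246394157409668)
  A M [0.5454 0.3317 0.0581] crown [0.5253 0.3261 0.1186] med 1.25 564 hmax 0.0679
  A S [0.5462 0.3288 0.0651] crown [0.5286 0.324  0.1181] med 2.44 564 hmax 0.0679
  B M [0.5786 0.202  0.0507] crown [0.5586 0.1964 0.1113] med 1.46 401 hmax 0.0611
  B S [0.5814 0.2009 0.0585] crown [0.5639 0.1961 0.1114] med 1.62 401 hmax 0.0611
  L [ 0.5607 -0.1045  0.0298] 1.2921498131801685 774
  stand [556.01629639 -95.44967651] 0.030017015850655453
  handle 307 [ 0.48  -0.27   0.087] ang -176.9 tip [ 0.4309 -0.2726]
side board 1095 [0.5772 0.2484 0.063 ] [-0.3136 -0.0905  0.9452] 19.0 16.1 ((566.9386596679688, 263.4964599609375), (124.4737319946289, 254.9794464111328), 15.695456504821777)
  A M [0.5481 0.3333 0.0601] crown [0.528  0.3275 0.1206] med 1.3 496 hmax 0.0668
  A S [0.5463 0.3277 0.0666] crown [0.5287 0.3227 0.1195] med 2.32 496 hmax 0.0668
  B M [0.5864 0.2082 0.0565] crown [0.5664 0.2024 0.117 ] med 1.58 378 h
[... 259 characters left out ...]
1 -0.2764]
both board 3184 [0.5745 0.2586 0.062 ] [-0.3147 -0.0871  0.9452] 19.1 15.5 ((565.240478515625, 265.10870361328125), (128.91354370117188, 258.13421630859375), 15.027530670166016)
  A M [0.547  0.3328 0.059 ] crown [0.5269 0.3272 0.1195] med 1.46 1067 hmax 0.068
  A S [0.5463 0.3281 0.0657] crown [0.5286 0.3233 0.1186] med 2.35 1067 hmax 0.068
  B M [0.5841 0.2074 0.0541] crown [0.5639 0.2018 0.1146] med 1.69 786 hmax 0.0612
  B S [0.5832 0.2017 0.0597] crown [0.5656 0.1968 0.1127] med 1.79 786 hmax 0.0612
  L [ 0.5628 -0.1028  0.0312] 1.4087046108834032 1766
  stand [555.92663574 -95.54269409] 0.030359472072712015
  handle 725 [ 0.48  -0.272  0.087] ang -177.2 tip [ 0.431  -0.2748]
```

View pics/crop0.png

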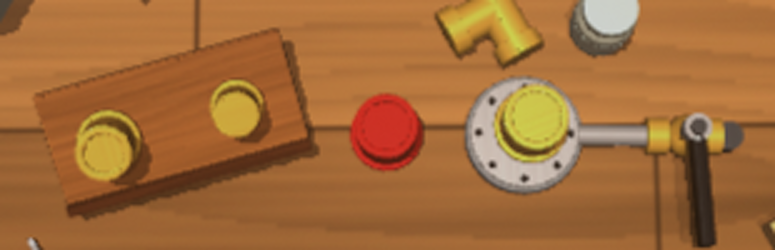

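Close crop: the left rack cap at crop (105,150) is the larger one, with a crown ring, so it is the medium. The right one at (237,110) is the smaller, flat-crowned small cap. The large cap is on the stand at (533,118). Red stays out of it.

```bash
cat > plan.py <<'E'
from h import *
AX=np.array([-np.sin(np.radians(20))*np.cos(np.radians(15.5)),-np.sin(np.radians(20))*np.sin(np.radians(15.5)),np.cos(np.radians(20))])
def tilted(yaw=15.5,t=20): # tool z = -axis, tool y = -rack y
    return R.from_euler('z',yaw,degrees=True)*R.from_euler('y',-t,degrees=True)*R.from_euler('x',180,degrees=True)
def rows(p1,R1,op,n=None,p0=None,R0=None):
    o=ctrl.get_obs()
    if p0 is None: p0=o['tool_pos']
    if R0 is None: R0=R.from_euler('xyz',o['orientation'],degrees=True)
    w=(R0.inv()*R1).as_rotvec(); p1=np.array(p1,float)
    m=max(np.linalg.norm(p1-p0)/.048,np.degrees(np.linalg.norm(w))/8.4); n=n or int(np.ceil(m))
    print('from',p0.round(4),R0.as_euler('xyz',degrees=True).round(2),'n',n,'need',round(m,2),'j',o['joint_pos'].round(0))
    p,Rc=p0.copy(),R0
    for i in range(n):
        tgt=p0+(p1-p0)*(i+1)/n
        s=(Rc.inv().apply(tgt-p)*100).round(2); r=(Rc.inv()*(R0*R.from_rotvec(w*(i+1)/n))).as_rotvec().round(3)
        print(op,*(s+0),*(r+0),sep=', ',end=',\n'); p=p+Rc.apply(s/100); Rc=Rc*R.from_rotvec(r)
E
python3 - <<'E'
from plan import *
R1=tilted(); print(R1.as_matrix().round(2),R1.as_euler('xyz',degrees=True))
rows(np.array([.547,.332,.059])+AX*.134,R1,8.76)
E
```

```text
[[ 0.91  0.27  0.33]
 [ 0.25 -0.96  0.09]
 [ 0.34  0.   -0.94]] [180.  -20.   15.5]
from [0.2799 0.6138 0.2337] [ 1.7992e+02 -1.0000e-02 -2.4520e+01] n 8 need 7.75 j [ 82.  21.   1.  -0. -70. -17.]
8.76, 4.06, 2.19, 0.61, 0.015, 0.042, -0.086,
8.76, 3.83, 2.53, 0.75, 0.016, 0.042, -0.087,
8.76, 3.56, 2.87, 0.85, 0.015, 0.042, -0.086,
8.76, 3.26, 3.18, 0.96, 0.016, 0.042, -0.086,
8.76, 2.94, 3.46, 1.03, 0.015, 0.041, -0.087,
8.76, 2.58, 3.72, 1.09, 0.016, 0.042, -0.086,
8.76, 2.2, 3.94, 1.13, 0.015, 0.042, -0.087,
8.76, 1.8, 4.13, 1.15, 0.015, 0.042, -0.086,
```

>>> move_arm(moves=[8.76,4.05,2.2,0.6,0.015,0.042,-0.086,8.76,3.85,2.55,0.75,0.016,0.042,-0.087,8.76,3.55,2.85,0.85,0.015,0.042,-0.086,8.76,3.25,3.2,0.95,0.016,0.042,-0.086,8.76,2.95,3.45,1.05,0.015,0.042,-0.087,8.76,2.6,3.7,1.1,0.016,0.042,-0.086,8.76,2.2,3.95,1.15,0.015,0.042,-0.087,8.76,1.8,4.15,1.15,0.015,0.042,-0.086])

```text
clock: 0.9
tool_pos: [0.5037, 0.3185, 0.1851]
orientation: [180.0, -20.2, 15.8]
force: [1.6, 0.3, 0.1]
opening: 0.0876
gripper_force: 0.0
```

>>> move_arm(moves=[8.76,0,0,0,0,0,0,8.76,0,0,0,0,0,0])

```text
clock: 1.1
tool_pos: [0.5037, 0.3182, 0.1851]
orientation: [-180.0, -20.1, 15.3]
force: [-1.0, 0.6, 1.0]
opening: 0.0876
gripper_force: 0.0
```

Run:
```python
from plan import *
o=ctrl.get_obs(); print(o['tool_pos'].round(4),o['orientation'].round(2),o['joint_pos'].round(1))
im,W=cloud('wrist'); save(im,'w1'); np.savez('w1.npz',im=im,W=W)
T=np.array(vision.camera_model('wrist')['cam_to_world']); Rt=R.from_euler('xyz',o['orientation'],degrees=True)
print('cam in tool',Rt.inv().apply(T[:3,3]-o['tool_pos']).round(3)); print((Rt.as_matrix().T@T[:3,:3]).round(2))
```

```text
[0.5037 0.3182 0.1851] [-179.98  -20.07   15.34] [ 58.1   5.2 -39.1  25.1 -33.3  27.6]
cam in tool [ 0.072 -0.002 -0.15 ]
[[ 0.   -0.96 -0.27]
 [ 1.    0.   -0.  ]
 [ 0.   -0.27  0.96]]
```

View pics/w1.png

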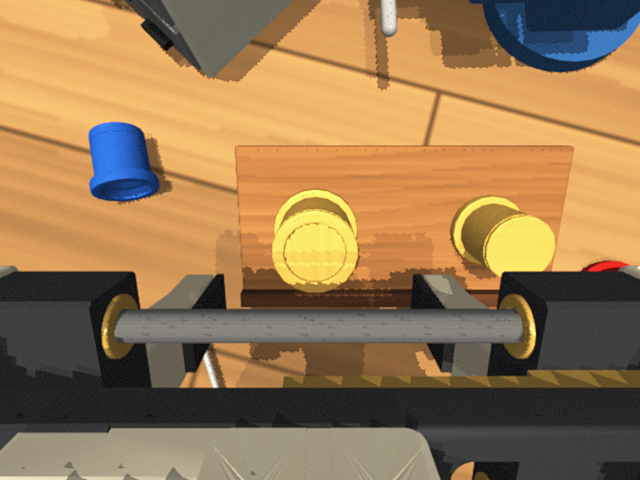

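The wrist view shows the medium cap with its ring at (315,250), between the fingers, the small cap at (515,240), and the blue look-alike at (124,160). I'll refine both caps from this cloud.

```bash
cat > m2.py <<'E'
from m import *
from plan import *
W=np.load('w1.npz')['W'].reshape(-1,3); W=W[np.isfinite(W).all(1)]
Q=W[(np.hypot(W[:,0]-.57,W[:,1]-.266)<.13)&(W[:,2]>.03)&(W[:,2]<.1)]
for _ in range(12):
    c0=Q.mean(0); nn=np.linalg.svd(Q-c0,full_matrices=0)[2][2]; nn*=np.sign(nn[2]); r=(Q-c0)@nn; Q=Q[abs(r)<max(.0025,1.5*r.std())]
print(len(Q),nn.round(4),np.degrees(np.arccos(nn[2])).round(2),np.degrees(np.arctan2(-nn[1],-nn[0])).round(2),cv2.minAreaRect((Q[:,:2]*1000).astype(np.float32)))
h=(W-c0)@nn
for kk,g in (('M',(.547,.332)),('S',(.583,.202))):
    g0=np.array([*g,0]); g0[2]=c0[2]-((g0-c0)[:2]@nn[:2])/nn[2]
    P=W[(h>.006)&(h<.075)&(np.linalg.norm(np.cross(W-g0,nn),axis=1)<.042)]
    for a in (AX,nn):
        o,e,m=fit(P,kk,a,g0); print(kk,o.round(4),'crown',(o+a*S[kk][0]).round(4),round(e,2),m)
    # free-axis: crown plane normal
    C=P[((P-o)@AX>S[kk][0]-.002)]; c=C.mean(0); n2=np.linalg.svd(C-c,full_matrices=0)[2][2]; n2*=np.sign(n2[2]); print('  crown pts',len(C),c.round(4),n2.round(3))
    C2=P[((P-o)@AX>S[kk][0]-.007)]; X=R.from_matrix(tilted().as_matrix()).inv().apply(C2); print('  crown extents tool mid',((X.max(0)+X.min(0))/2-tilted().inv().apply(o+AX*S[kk][0])).round(4),np.ptp(X,0).round(4))
E
python3 m2.py
python3 - <<'E'
import sys; sys.path.insert(0,'.')
from plan import *
rows(np.array([.547,.332,.059])+AX*.034,tilted(),8.76)
E
```

```text
30097 [-0.3289 -0.0897  0.9401] 19.94 15.26 ((569.6074829101562, 267.0050048828125), (112.92877197265625, 257.8118591308594), 15.334492683410645)
M [0.5458 0.3321 0.0574] crown [0.5248 0.3263 0.1176] 0.36 7223
M [0.5458 0.3321 0.0574] crown [0.5248 0.3263 0.1176] 0.36 7223
  crown pts 2698 [0.5263 0.3267 0.118 ] [-0.33 -0.09  0.94]
  crown extents tool mid [ 0.0009 -0.      0.0024] [0.055  0.0559 0.0091]
S [0.582  0.2007 0.0576] crown [0.5635 0.1956 0.1102] 0.34 5932
S [0.582  0.2006 0.0576] crown [0.5635 0.1956 0.1102] 0.33 5932
  crown pts 3257 [0.5657 0.1975 0.1111] [-0.326 -0.086  0.941]
  crown extents tool mid [ 0.0019 -0.0007  0.0024] [0.0429 0.0458 0.0091]
from [0.5036 0.3197 0.1855] [-179.95  -20.11   15.4 ] n 3 need 2.09 j [ 58.   5. -39.  25. -33.  28.]
8.76, -0.04, -0.01, 3.34, 0.0, -0.001, -0.001,
8.76, -0.03, -0.01, 3.35, 0.0, 0.0, 0.0,
8.76, -0.03, -0.01, 3.34, 0.0, -0.001, -0.001,
```

>>> move_arm(moves=[8.76,-0.2,-0.1,2.5,0,0,0,8.76,0,0,3.5,0,0,0,8.76,0,0,2.6,0,0,0,8.76,0,0,1.5,0,0,0,8.76,0,0,0,0,0,0,6.5,0,0,0,0,0,0,5.0,0,0,0,0,0,0,5.0,0,0,0,0,0,0])

```text
clock: 1.95
tool_pos: [0.5349, 0.3309, 0.0912]
orientation: [-179.9, -20.2, 15.5]
force: [-0.0, -0.0, -0.0]
opening: 0.0689
gripper_force: 0.0
```

>>> move_arm(moves=[5.0,0,0,0,0,0,0,5.0,0,0,0,0,0,0,5.0,0,0,0,0,0,0])

```text
clock: 2.25
tool_pos: [0.5348, 0.3299, 0.0907]
orientation: [-179.9, -20.2, 15.5]
force: [-3.3, -1.9, 6.4]
opening: 0.0563
gripper_force: 30.0
```

>>> move_arm(moves=[5.0,0,0,0,0,0,0,5.0,0,0,-1.0,0,0,0,5.0,0,0,-1.5,0,0,0,5.0,0,0,-2.0,0,0,0,5.0,0,0,-2.5,0,0,0])

```text
clock: 2.75
tool_pos: [0.5104, 0.3222, 0.1546]
orientation: [180.0, -19.9, 15.5]
force: [0.9, 0.6, -2.8]
opening: 0.0565
gripper_force: 30.0
```

Run:
```python
from plan import *
o=ctrl.get_obs();print(o['opening'],o['force'].round(1))
# above large: TCP at crown top .102 + .034 + .05, vertical, yaw 0
L=np.array([.5615,-.1035,.102])
R1=R.from_euler('xyz',[180,0,-5],degrees=True)
rows(L+[0,0,.034+.06],R1,5.0)
```

```text
0.05646493167011209 [ 0.9  0.6 -2.8]
from [0.5104 0.3222 0.1546] [179.95 -19.92  15.48] n 9 need 8.97 j [ 57.   8. -41.  28. -28.  25.]
5.0, -0.52, 4.71, -0.67, -0.007, -0.038, 0.039,
5.0, -0.35, 4.73, -0.63, -0.007, -0.038, 0.04,
5.0, -0.19, 4.75, -0.58, -0.006, -0.039, 0.039,
5.0, -0.03, 4.76, -0.54, -0.007, -0.038, 0.039,
5.0, 0.14, 4.75, -0.52, -0.007, -0.038, 0.04,
5.0, 0.31, 4.75, -0.49, -0.007, -0.038, 0.039,
5.0, 0.48, 4.74, -0.47, -0.007, -0.039, 0.039,
5.0, 0.64, 4.72, -0.46, -0.007, -0.038, 0.039,
5.0, 0.81, 4.7, -0.46, -0.006, -0.038, 0.04,
```

>>> move_arm(moves=[5.0,0,0,-2.0,0,0,0,5.0,0,0,-2.0,0,0,0,5.0,-0.5,2.5,-0.5,-0.007,-0.038,0.039,5.0,-0.4,3.8,-0.6,-0.007,-0.038,0.04,5.0,-0.2,4.0,-0.6,-0.006,-0.038,0.039,5.0,0,4.0,-0.5,-0.007,-0.038,0.039,5.0,0.1,4.0,-0.5,-0.007,-0.038,0.04,5.0,0.3,4.0,-0.5,-0.007,-0.038,0.039])

```text
clock: 3.55
tool_pos: [0.5197, 0.0947, 0.2184]
orientation: [-179.0, -6.7, 1.7]
force: [1.2, 0.6, -3.9]
opening: 0.0564
gripper_force: 30.0
```

>>> move_arm(moves=[5.0,0.5,4.0,-0.5,-0.007,-0.038,0.039,5.0,0.6,4.0,-0.5,-0.007,-0.038,0.039,5.0,0.8,4.0,-0.4,-0.006,-0.038,0.04,5.0,0.8,4.0,0,0,0,0,5.0,0,2.5,0,0,0,0,5.0,0,0,0,0,0,0,5.0,0,0,0,0,0,0])

```text
clock: 4.25
tool_pos: [0.5391, -0.0903, 0.2315]
orientation: [-179.8, -0.2, -5.1]
force: [-0.3, 1.5, -2.9]
opening: 0.0562
gripper_force: 30.0
```

Run:
```python
from plan import *
o=ctrl.get_obs();print(o['opening'],o['force'].round(1))
rows(np.array([.5615,-.1035,.102+.034+.06]),R.from_euler('xyz',[180,0,-5],degrees=True),5.0)
```

```text
0.05623751533151434 [-0.3  1.5 -2.9]
from [ 0.5391 -0.0903  0.2315] [-179.8    -0.18   -5.09] n 1 need 0.92 j [ 11.   8. -16.  -0. -65.  74.]
5.0, 2.34, 1.13, 3.55, -0.004, -0.003, -0.002,
```

>>> move_arm(moves=[5.0,1.2,0.6,0.3,-0.002,-0.002,0,5.0,1.1,0.5,0.2,-0.002,-0.001,0,5.0,0,0,0,0,0,0,5.0,0,0,0,0,0,0,5.0,0,0,0,0,0,0])

```text
clock: 4.75
tool_pos: [0.5616, -0.1024, 0.227]
orientation: [179.9, -0.1, -5.0]
force: [-0.1, -0.3, -2.7]
opening: 0.0561
gripper_force: 30.0
```

```bash
cat > m3.py <<'E'
from m import *
from plan import *
import sys
def look(tag,specs,view=True):
    o=ctrl.get_obs(); print(o['tool_pos'].round(4),o['orientation'].round(2),o['force'].round(1))
    for n in('side','top','wrist'):
        im,W=cloud(n); save(im,tag+n); np.savez(tag+n+'.npz',im=im,W=W); V=W.reshape(-1,3); V=V[np.isfinite(V).all(1)]
        hs=cv2.cvtColor(im,cv2.COLOR_RGB2HSV).reshape(-1,3); ok=np.isfinite(W.reshape(-1,3)).all(1); hs=hs[ok]; br=(hs[:,1]>90)&(hs[:,0]>15)&(hs[:,0]<36)&(hs[:,2]>50)
        for k,p0 in specs.items():
            p0=np.array(p0); m=br&(np.hypot(*(V-p0)[:,:2].T)<S[k][1]+.01)&(V[:,2]>p0[2]-.004)&(V[:,2]<p0[2]+S[k][0]+.006)
            if m.sum()<60: print(n,k,'few',m.sum()); continue
            c,e,N=fit(V[m],k,np.array([0,0,1.]),p0); print(n,k,c.round(4),'med',e.round(2),N)
E
python3 - <<'E'
from m3 import *
p=ctrl.get_obs()['tool_pos']
look('h1',dict(L=(.5615,-.1035,.03),M=(p[0],p[1],p[2]-.034)))
im=cv2.imread('pics/h1side.png'); cv2.imwrite('pics/h1c.png',cv2.resize(im[200:350,260:420],None,fx=4,fy=4,interpolation=cv2.INTER_CUBIC))
E
```

```text
[ 0.5616 -0.1024  0.227 ] [ 1.7995e+02 -5.0000e-02 -4.9600e+00] [-0.1 -0.3 -2.7]
side L [ 0.564  -0.1032  0.0319] med 1.14 944
side M [ 0.564  -0.1018  0.1943] med 1.02 232
top L [ 0.5613 -0.1046  0.0303] med 0.89 302
top M [ 0.5613 -0.1033  0.1935] med 0.55 124
wrist L [ 0.561  -0.1041  0.0294] med 0.37 3162
wrist M [ 0.5606 -0.1025  0.1918] med 0.28 14430
```

View pics/h1c.png

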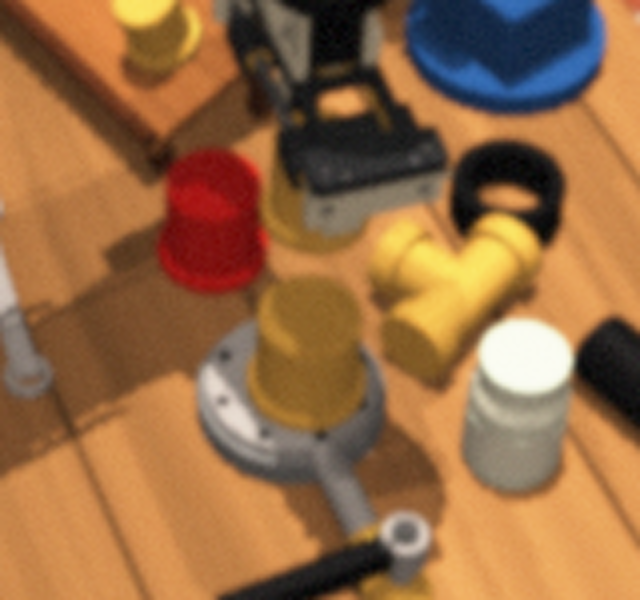

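The side crop shows the held medium cap upright at crop (310,210), above the large cap at (308,350), with the red look-alike beside them untouched. All three cameras agree it needs a 1.4 mm shift towards -y and about 90 mm down.

>>> move_arm(moves=[5.0,0,0.14,2.5,0,0,0,5.0,0,0,2.5,0,0,0,5.0,0,0,2.0,0,0,0,5.0,0,0,1.0,0,0,0,5.0,0,0,0.5,0,0,0,5.0,0,0,0,0,0,0,5.0,0,0,0,0,0,0])

```text
clock: 5.6
tool_pos: [0.5624, -0.1042, 0.1432]
orientation: [180.0, -0.2, -5.0]
force: [0.5, -0.5, -3.8]
opening: 0.0562
gripper_force: 30.0
```

Run:
```python
from m3 import *
look('h2',dict(L=(.5615,-.1035,.03),M=(.5615,-.1035,.107)))
```

```text
[ 0.5624 -0.1042  0.1432] [ 1.7995e+02 -1.7000e-01 -4.9700e+00] [ 0.5 -0.5 -3.8]
side L [ 0.5639 -0.1028  0.0318] med 1.17 613
side M [ 0.5645 -0.1038  0.1071] med 1.56 258
top L [ 0.5611 -0.1052  0.0303] med 0.77 178
top M [ 0.5616 -0.1044  0.1073] med 0.71 105
wrist L [ 0.5609 -0.104   0.0294] med 0.19 2861
wrist M [ 0.5613 -0.1042  0.1078] med 0.29 14415
```

>>> move_arm(moves=[5.0,-0.04,0,0.2,0,0,0,5.0,0,0,0.2,0,0,0,5.0,0,0,0.05,0,0,0,5.0,0,0,0,0,0,0,5.0,0,0,0,0,0,0])

```text
clock: 6.25
tool_pos: [0.5613, -0.1043, 0.1377]
orientation: [179.9, -0.1, -5.0]
force: [0.4, 0.5, -2.8]
opening: 0.0562
gripper_force: 30.0
```

>>> move_arm(moves=[5.0,0,0,0.05,0,0,0,5.0,0,0,0,0,0,0,5.0,0,0,0,0,0,0])

```text
clock: 6.55
tool_pos: [0.5613, -0.1043, 0.1372]
orientation: [179.9, -0.1, -5.0]
force: [-0.1, -0.3, -2.5]
opening: 0.0566
gripper_force: 30.0
```

>>> move_arm(moves=[5.0,0,0,0.05,0,0,0,5.0,0,0,0,0,0,0,5.0,0,0,0,0,0,0])

```text
clock: 6.85
tool_pos: [0.5614, -0.1043, 0.1369]
orientation: [179.9, -0.1, -5.0]
force: [-0.5, -0.4, -1.3]
opening: 0.0562
gripper_force: 30.0
```

>>> move_arm(moves=[5.0,0,0,0.05,0,0,0,5.0,0,0,0,0,0,0,5.0,0,0,0,0,0,0])

```text
clock: 7.15
tool_pos: [0.5614, -0.1043, 0.1368]
orientation: [179.9, -0.1, -5.0]
force: [-4.1, 1.0, 5.1]
opening: 0.0563
gripper_force: 30.0
```

Contact made: the force went from -3 to +5 N. Releasing.

>>> move_arm(moves=[5.8,0,0,0,0,0,0,6.5,0,0,0,0,0,0,8.76,0,0,0,0,0,0,8.76,0,0,0,0,0,0,8.76,0,0,0,0,0,0,8.76,0,0,0,0,0,0])

```text
clock: 7.75
tool_pos: [0.5614, -0.1042, 0.1362]
orientation: [179.9, -0.1, -5.0]
force: [-0.8, 0.1, 0.4]
opening: 0.0861
gripper_force: 0.0
```

>>> move_arm(moves=[8.76,0,0,-1,0,0,0,8.76,0,0,-2,0,0,0,8.76,0,0,-3,0,0,0,8.76,0,0,-4,0,0,0,8.76,0,0,0,0,0,0,8.76,0,0,0,0,0,0])

```text
clock: 8.35
tool_pos: [0.5618, -0.104, 0.2381]
orientation: [180.0, -0.3, -5.0]
force: [0.2, -0.4, -0.8]
opening: 0.0875
gripper_force: 0.0
```

Run:
```python
from m3 import *
look('h3',dict(L=(.5615,-.1035,.03),M=(.5615,-.1045,.102)))
V=np.load('h3wrist.npz')['W'].reshape(-1,3); C=V[(np.hypot(V[:,0]-.5613,V[:,1]+.1043)<.03)&(V[:,2]>.161)&(V[:,2]<.175)]; c=C.mean(0); n=np.linalg.svd(C-c,full_matrices=0)[2][2]; print(len(C),c.round(4),n.round(3))
R1=tilted(15.3)
rows(np.array([.582,.2007,.0576])+AX*(.030+.10),R1,8.76)
```

```text
[ 0.5618 -0.104   0.2381] [179.99  -0.27  -4.98] [ 0.2 -0.4 -0.8]
side L [ 0.5642 -0.1027  0.0332] med 1.19 588
side M [ 0.5635 -0.1033  0.1033] med 1.17 719
top L [ 0.5611 -0.105   0.0306] med 0.67 213
top M [ 0.5608 -0.1052  0.1021] med 0.85 274
wrist L [ 0.561  -0.1041  0.0295] med 0.26 1316
wrist M [ 0.5605 -0.1044  0.1014] med 0.37 7390
4997 [ 0.5617 -0.1045  0.1637] [-0.004  0.001  1.   ]
from [ 0.5606 -0.1041  0.2355] [ 1.7994e+02 -1.0000e-02 -4.9900e+00] n 7 need 6.23 j [  9.  11. -13.   0. -67.  76.]
8.76, -0.67, -4.14, 0.79, 0.009, 0.049, -0.05,
8.76, -0.5, -4.17, 0.8, 0.009, 0.05, -0.05,
8.76, -0.33, -4.18, 0.82, 0.009, 0.049, -0.05,
8.76, -0.17, -4.18, 0.85, 0.009, 0.049, -0.05,
8.76, 0.01, -4.18, 0.87, 0.009, 0.05, -0.05,
8.76, 0.16, -4.17, 0.92, 0.009, 0.049, -0.05,
8.76, 0.33, -4.15, 0.97, 0.009, 0.049, -0.05,
```

Medium is centred within 0.5 mm and flat. Now the small cap.

>>> move_arm(moves=[8.76,-0.65,-4.15,0.8,0.009,0.049,-0.05,8.76,-0.5,-4.15,0.8,0.009,0.05,-0.05,8.76,-0.35,-4.2,0.8,0.009,0.049,-0.05,8.76,-0.15,-4.2,0.85,0.009,0.049,-0.05,8.76,0,-4.2,0.9,0.009,0.05,-0.05,8.76,0.15,-4.15,0.9,0.009,0.049,-0.05,8.76,0.35,-4.15,0.95,0.009,0.049,-0.05,8.76,0,0,0,0,0,0])

```text
clock: 9.3
tool_pos: [0.5376, 0.1915, 0.1782]
orientation: [179.9, -20.0, 15.7]
force: [-0.8, -0.8, -0.6]
opening: 0.0876
gripper_force: 0.0
```

>>> move_arm(moves=[8.76,0,0,0,0,0,0,8.76,0,0,0,0,0,0])

```text
clock: 9.5
tool_pos: [0.5399, 0.1887, 0.1804]
orientation: [180.0, -20.0, 15.3]
force: [-0.6, 0.0, 0.2]
opening: 0.0874
gripper_force: 0.0
```

Run:
```python
from m import *; from plan import *
o=[ctrl.get_obs() for _ in range(1)][0]
im,V=cloud('wrist'); V=V.reshape(-1,3); V=V[np.isfinite(V).all(1)]
g0=np.array([.582,.2007,.0576]); h=(V-g0)@AX
P=V[(h>.006)&(h<.07)&(np.linalg.norm(np.cross(V-g0,AX),axis=1)<.037)]
m,e,N=fit(P,'S',AX,g0); print(m.round(4),e,N)
p=np.mean([o['tool_pos'],ctrl.get_obs()['tool_pos']],0); print(p)
rows(m+AX*.030,tilted(15.3),8.76,p0=p)
```

```text
[0.5817 0.2009 0.0575] 0.35465792976252863 5077
[0.5400885  0.18861413 0.18052967]
from [0.5401 0.1886 0.1805] [180.   -20.03  15.21] n 3 need 2.09 j [ 44.   3. -41.  19. -31.  46.]
8.76, -0.04, -0.03, 3.35, 0.0, 0.0, 0.0,
8.76, -0.05, -0.03, 3.35, 0.0, 0.0, -0.001,
8.76, -0.04, -0.03, 3.35, 0.001, -0.001, 0.0,
```

>>> move_arm(moves=[8.76,-0.1,-0.1,2.5,0,0,0,8.76,0,0,3.5,0,0,0,8.76,0,0,2.5,0,0,0,8.76,0,0,1.5,0,0,0,8.76,0,0,0,0,0,0,6.0,0,0,0,0,0,0,4.0,0,0,0,0,0,0,4.0,0,0,0,0,0,0])

```text
clock: 10.35
tool_pos: [0.5724, 0.1993, 0.0879]
orientation: [-180.0, -20.2, 15.3]
force: [-0.1, 0.0, -0.1]
opening: 0.0689
gripper_force: 0.0
```

>>> move_arm(moves=[4.0,0,0,0,0,0,0,4.0,0,0,0,0,0,0,4.0,0,0,0,0,0,0,4.0,0,0,0,0,0,0,4.0,0,0,0,0,0,0])

```text
clock: 10.85
tool_pos: [0.5718, 0.199, 0.0868]
orientation: [180.0, -20.1, 15.3]
force: [-3.8, -0.9, 6.2]
opening: 0.0457
gripper_force: 30.0
```

>>> move_arm(moves=[4.0,0,0,-1.0,0,0,0,4.0,0,0,-1.5,0,0,0,4.0,0,0,-2.5,0,0,0,4.0,0,0,-3.0,0,0,0,4.0,0,0,-4.0,0,0,0,4.0,0,0,-3.5,0,0,0,4.0,0,0,0,0,0,0])

```text
clock: 11.55
tool_pos: [0.5211, 0.1862, 0.2369]
orientation: [-179.8, -20.4, 15.3]
force: [-0.1, 0.7, -0.2]
opening: 0.0457
gripper_force: 30.0
```

Run:
```python
from plan import *
rows(np.array([.561,-.1045,.165+.030+.065]),R.from_euler('xyz',[180,0,-5],degrees=True),4.0,n=10)
```

```text
from [0.5211 0.1862 0.2369] [-179.79  -20.43   15.28] n 10 need 6.13 j [ 47.  -3. -37.  16. -39.  48.]
4.0, -0.28, 2.91, -0.36, -0.007, -0.035, 0.035,
4.0, -0.18, 2.92, -0.33, -0.006, -0.035, 0.035,
4.0, -0.1, 2.92, -0.31, -0.007, -0.036, 0.035,
4.0, 0.0, 2.93, -0.29, -0.007, -0.035, 0.035,
4.0, 0.09, 2.93, -0.26, -0.006, -0.035, 0.035,
4.0, 0.18, 2.93, -0.26, -0.007, -0.035, 0.035,
4.0, 0.28, 2.92, -0.24, -0.007, -0.036, 0.036,
4.0, 0.37, 2.91, -0.23, -0.006, -0.035, 0.035,
4.0, 0.47, 2.9, -0.23, -0.007, -0.035, 0.035,
4.0, 0.55, 2.88, -0.23, -0.007, -0.035, 0.035,
```

>>> move_arm(moves=[4.0,-0.3,2.9,-0.4,-0.007,-0.035,0.035,4.0,-0.2,2.9,-0.35,-0.006,-0.035,0.035,4.0,-0.1,2.95,-0.3,-0.007,-0.036,0.035,4.0,0,2.95,-0.3,-0.007,-0.035,0.035,4.0,0.1,2.95,-0.25,-0.006,-0.035,0.035,4.0,0.2,2.9,-0.25,-0.007,-0.035,0.035,4.0,0.3,2.9,-0.25,-0.007,-0.036,0.036,4.0,0.35,2.9,-0.25,-0.006,-0.035,0.035])

```text
clock: 12.35
tool_pos: [0.5518, -0.0487, 0.2508]
orientation: [-179.7, -3.6, -1.2]
force: [1.3, 0.4, -1.3]
opening: 0.0457
gripper_force: 30.0
```

>>> move_arm(moves=[4.0,0.45,2.9,-0.2,-0.007,-0.035,0.035,4.0,0.55,2.9,-0.2,-0.007,-0.035,0.035,4.0,0,0,0,0,0,0,4.0,0,0,0,0,0,0,4.0,0,0,0,0,0,0])

```text
clock: 12.85
tool_pos: [0.5593, -0.1055, 0.2553]
orientation: [179.7, 0.3, -5.1]
force: [-0.2, -0.2, -1.7]
opening: 0.0455
gripper_force: 30.0
```

Run:
```python
from m3 import *
p=ctrl.get_obs()['tool_pos']
look('h4',dict(M=(.561,-.1045,.102),S=(p[0],p[1],p[2]-.030)))
```

```text
[ 0.5593 -0.1055  0.2553] [179.66   0.34  -5.07] [-0.2 -0.2 -1.7]
side M [ 0.5633 -0.1036  0.103 ] med 1.15 753
side S [ 0.5623 -0.1057  0.2271] med 0.94 163
top M [ 0.5609 -0.1052  0.1025] med 0.67 189
top S [ 0.5596 -0.1054  0.2264] med 0.97 75
wrist M [ 0.5605 -0.1045  0.1014] med 0.32 3298
wrist S [ 0.5587 -0.1052  0.2247] med 0.28 10401
```

>>> move_arm(moves=[4.0,0.15,-0.09,1.5,0.006,0.006,0,4.0,0,0,2.0,0,0,0,4.0,0,0,1.3,0,0,0,4.0,0,0,0.5,0,0,0,4.0,0,0,0,0,0,0,4.0,0,0,0,0,0,0,4.0,0,0,0,0,0,0])

```text
clock: 13.7
tool_pos: [0.5619, -0.1052, 0.2041]
orientation: [-180.0, -0.2, -5.1]
force: [0.2, 0.1, -2.2]
opening: 0.0462
gripper_force: 30.0
```

Run:
```python
from m3 import *
look('h5',dict(M=(.561,-.1045,.102),S=(.561,-.1045,.171)))
```

```text
[ 0.5619 -0.1052  0.2041] [-1.7999e+02 -1.5000e-01 -5.0600e+00] [ 0.2  0.1 -2.2]
side M [ 0.5636 -0.1037  0.1034] med 1.18 520
side S [ 0.5644 -0.1082  0.1692] med 1.47 177
top M [ 0.5608 -0.1054  0.102 ] med 0.53 137
top S few 58
wrist M [ 0.5604 -0.1044  0.1012] med 0.2 2771
wrist S [ 0.5609 -0.1052  0.1726] med 0.27 10388
```

>>> move_arm(moves=[4.0,-0.05,-0.07,0.2,0,0,0,4.0,0,0,0.2,0,0,0,4.0,0,0,0.05,0,0,0,4.0,0,0,0,0,0,0,4.0,0,0,0,0,0,0])

```text
clock: 14.35
tool_pos: [0.5609, -0.1044, 0.1987]
orientation: [180.0, -0.1, -5.1]
force: [-0.2, -0.1, -1.1]
opening: 0.046
gripper_force: 30.0
```

>>> move_arm(moves=[4.0,0,0,0.05,0,0,0,4.0,0,0,0,0,0,0,4.0,0,0,0,0,0,0])

```text
clock: 14.65
tool_pos: [0.5609, -0.1045, 0.1983]
orientation: [-180.0, -0.1, -5.1]
force: [0.2, -1.1, -1.7]
opening: 0.0462
gripper_force: 30.0
```

>>> move_arm(moves=[4.0,0,0,0.05,0,0,0,4.0,0,0,0,0,0,0,4.0,0,0,0,0,0,0])

```text
clock: 14.95
tool_pos: [0.5609, -0.1044, 0.1977]
orientation: [-180.0, -0.1, -5.1]
force: [-0.5, 0.3, -2.0]
opening: 0.0461
gripper_force: 30.0
```

>>> move_arm(moves=[4.0,0,0,0.04,0,0,0,4.0,0,0,0,0,0,0,4.0,0,0,0,0,0,0])

```text
clock: 15.25
tool_pos: [0.5609, -0.1045, 0.1973]
orientation: [-180.0, -0.1, -5.1]
force: [-0.7, 0.2, -2.3]
opening: 0.0458
gripper_force: 30.0
```

>>> move_arm(moves=[4.0,0,0,0.05,0,0,0,4.0,0,0,0,0,0,0,4.0,0,0,0,0,0,0])

```text
clock: 15.55
tool_pos: [0.5609, -0.1044, 0.1968]
orientation: [-180.0, -0.1, -5.1]
force: [0.4, -0.6, -1.6]
opening: 0.0458
gripper_force: 30.0
```

>>> move_arm(moves=[4.0,0,0,0.04,0,0,0,4.0,0,0,0,0,0,0,4.0,0,0,0,0,0,0])

```text
clock: 15.85
tool_pos: [0.561, -0.1045, 0.1968]
orientation: [180.0, -0.1, -5.1]
force: [-0.9, -0.0, 1.7]
opening: 0.0457
gripper_force: 30.0
```

Contact at about 4 N. Releasing and rising.

>>> move_arm(moves=[4.8,0,0,0,0,0,0,5.5,0,0,0,0,0,0,8.76,0,0,0,0,0,0,8.76,0,0,0,0,0,0,8.76,0,0,0,0,0,0,8.76,0,0,0,0,0,0,8.76,0,0,0,0,0,0])

```text
clock: 16.55
tool_pos: [0.5609, -0.1045, 0.1964]
orientation: [-180.0, -0.1, -5.1]
force: [-0.2, -0.4, 0.4]
opening: 0.0862
gripper_force: 0.0
```

>>> move_arm(moves=[8.76,0,0,-1,0,0,0,8.76,0,0,-2,0,0,0,8.76,0,0,-3,0,0,0,8.76,0,0,-3,0,0,0,8.76,0,0,0,0,0,0,8.76,0,0,0,0,0,0])

```text
clock: 17.15
tool_pos: [0.5611, -0.1044, 0.2879]
orientation: [-180.0, -0.2, -5.1]
force: [-0.3, -0.2, -0.7]
opening: 0.0877
gripper_force: 0.0
```

Run:
```python
from m3 import *
look('h6',dict(L=(.561,-.1041,.03),M=(.561,-.1045,.102),S=(.561,-.1045,.166)))
V=np.load('h6wrist.npz')['W'].reshape(-1,3); C=V[(np.hypot(V[:,0]-.5613,V[:,1]+.1043)<.022)&(V[:,2]>.216)&(V[:,2]<.23)]; c=C.mean(0); n=np.linalg.svd(C-c,full_matrices=0)[2][2]; print(len(C),c.round(4),n.round(3))
for n in('top','side'):
    V=np.load(f'h6{n}.npz')['W'].reshape(-1,3); Q=V[np.isfinite(V).all(1)]
    Q=Q[(Q[:,2]>.068)&(Q[:,2]<.1)&(Q[:,0]>.39)&(Q[:,0]<.51)&(abs(Q[:,1]+.273)<.05)]
    c1=Q.mean(0); e=np.linalg.svd(Q[:,:2]-c1[:2],full_matrices=0)[2][0]; e*=-np.sign(e[0]); t=(Q[:,:2]-c1[:2])@e
    print(n,'handle',len(Q),c1.round(4),'ang',np.degrees(np.arctan2(e[1],e[0])).round(1),'tip',(c1[:2]+e*t.max()).round(4))
im=cv2.imread('pics/h6side.png'); cv2.imwrite('pics/h6c.png',cv2.resize(im[210:400,270:430],None,fx=3,fy=3,interpolation=cv2.INTER_CUBIC))
```

```text
[ 0.5611 -0.1044  0.2879] [-179.96   -0.2    -5.07] [-0.3 -0.2 -0.7]
side L [ 0.5642 -0.1028  0.0331] med 1.16 587
side M [ 0.5633 -0.1034  0.1033] med 1.19 508
side S [ 0.5633 -0.1036  0.1677] med 1.31 555
top L [ 0.5612 -0.1051  0.0327] med 0.81 227
top M [ 0.5611 -0.1051  0.1043] med 0.74 183
top S [ 0.5609 -0.105   0.1661] med 0.82 206
wrist L [ 0.561  -0.1042  0.0296] med 0.29 946
wrist M [ 0.5605 -0.1045  0.1014] med 0.22 1300
wrist S [ 0.5602 -0.1046  0.1654] med 0.36 5642
3801 [ 0.562  -0.1044  0.2214] [0.006 0.    1.   ]
top handle 242 [ 0.4695 -0.2706  0.0871] ang -177.0 tip [ 0.4308 -0.2727]
side handle 337 [ 0.4706 -0.2747  0.0862] ang -177.3 tip [ 0.4329 -0.2765]
```

View pics/h6c.png

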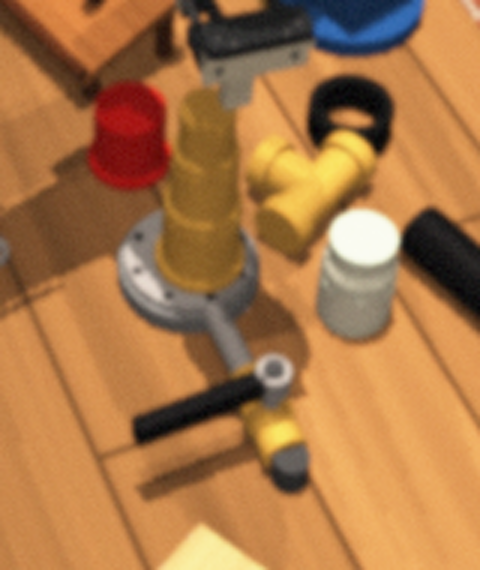

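The side crop shows the tower standing straight at crop (205,190), the handle from (140,430) to the hub (272,372), and everything else undisturbed. Before reaching the handle, I'll check where the arm's links lie relative to the tower.

Run:
```python
from h import *
for n in('top','side'):
    V=np.load(f'h6{n}.npz')['W'].reshape(-1,3); V=V[np.isfinite(V).all(1)]
    Q=V[(V[:,2]>.094)&(V[:,2]<.13)&(np.hypot(V[:,0]-.551,V[:,1]+.27)<.04)]
    if len(Q): print(n,'hub',len(Q),Q.mean(0).round(4),np.ptp(Q,0).round(3))
    Q=V[(V[:,2]>.03)&(V[:,2]<.055)&(np.hypot(V[:,0]-.44,V[:,1]+.37)<.08)]; print('block',len(Q),Q.min(0).round(3),Q.max(0).round(3)) if len(Q) else 0
    # arm envelope: lowest z by y bin, x>.3
    for y0 in np.arange(-.3,.35,.05):
        A=V[(V[:,2]>.235)&(V[:,1]>y0)&(V[:,1]<y0+.05)&(V[:,0]>.3)&(V[:,0]<.75)&(V[:,2]<1.2)]
        if len(A)>5: print(n,y0.round(2),len(A),A.min(0).round(2),A.max(0).round(2))
```

```text
top hub 27 [ 0.5456 -0.268   0.096 ] [0.04  0.018 0.007]
block 1103 [ 0.371 -0.445  0.03 ] [ 0.489 -0.347  0.055]
top -0.25 26 [ 0.55 -0.2   0.38] [ 0.59 -0.2   0.39]
top -0.2 667 [ 0.51 -0.2   0.28] [ 0.59 -0.15  0.72]
top -0.15 2286 [ 0.51 -0.15  0.28] [ 0.61 -0.1   0.73]
top -0.1 2761 [ 0.5  -0.1   0.36] [ 0.61 -0.05  0.73]
top -0.05 2259 [ 0.3  -0.05  0.34] [ 0.59 -0.    0.76]
top -0.0 5270 [0.3  0.   0.65] [0.59 0.05 0.79]
top 0.05 6377 [0.3  0.05 0.67] [0.58 0.1  0.79]
top 0.1 2747 [0.3  0.1  0.65] [0.57 0.15 0.75]
top 0.15 73 [0.51 0.15 0.67] [0.56 0.16 0.71]
side hub 37 [ 0.548  -0.2693  0.0962] [0.052 0.019 0.005]
block 1424 [ 0.372 -0.446  0.03 ] [ 0.491 -0.347  0.054]
side -0.25 81 [ 0.53 -0.21  0.37] [ 0.59 -0.2   0.39]
side -0.2 2106 [ 0.51 -0.2   0.28] [ 0.6  -0.15  0.72]
side -0.15 5774 [ 0.51 -0.15  0.28] [ 0.61 -0.1   0.73]
side -0.1 1244 [ 0.51 -0.1   0.28] [ 0.61 -0.05  0.73]
side -0.05 1614 [ 0.3  -0.05  0.29] [ 0.58 -0.    0.77]
side -0.0 5436 [0.3  0.   0.62] [0.59 0.05 0.79]
side 0.05 966 [0.3  0.05 0.7 ] [0.56 0.1  0.79]
side 0.1 299 [0.49 0.1  0.7 ] [0.56 0.15 0.71]
```

View pics/h6side.png

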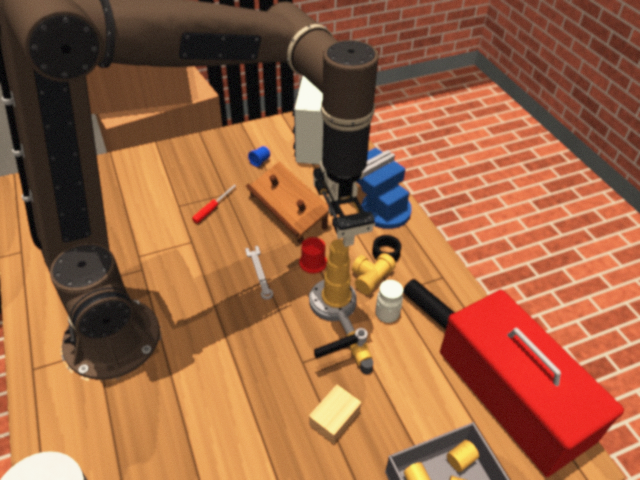

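The side view shows only the slim tool column near the tower; the forearm at (300,60) stays far above. It's safe to go to the handle with closed fingers.

```bash
cat > hd.py <<'E'
from plan import *
HUB=np.array([.551,-.268])
def hp(phi,s,z,r=.085): # phi: handle direction deg
    u=np.array([np.cos(np.radians(phi)),np.sin(np.radians(phi))]); n=np.array([-u[1],u[0]])
    return np.array([*(HUB+r*u-s*n),z]), R.from_euler('xyz',[180,0,phi+90-360],degrees=True)
E
python3 - <<'E'
from hd import *
p,Rr=hp(182.9,.045,.27); print(p,Rr.as_matrix().round(2))
rows(p,Rr,0.0,n=10)
E
```

```text
[ 0.46383217 -0.22735803  0.27      ] [[ 0.05 -1.   -0.  ]
 [-1.   -0.05 -0.  ]
 [ 0.    0.   -1.  ]]
from [ 0.5603 -0.1044  0.2858] [179.99   0.    -5.08] n 10 need 9.76 j [  9.   9.  -8.   0. -73.  76.]
0.0, -0.85, 1.31, 0.16, 0.0, 0.0, 0.143,
0.0, -0.66, 1.42, 0.16, 0.0, 0.0, 0.143,
0.0, -0.45, 1.49, 0.15, 0.0, 0.0, 0.143,
0.0, -0.23, 1.55, 0.16, 0.0, 0.0, 0.144,
0.0, 0.0, 1.56, 0.16, 0.0, 0.0, 0.143,
0.0, 0.21, 1.55, 0.16, 0.0, 0.0, 0.143,
0.0, 0.44, 1.5, 0.16, 0.0, 0.0, 0.143,
0.0, 0.64, 1.42, 0.15, 0.0, 0.0, 0.143,
0.0, 0.84, 1.32, 0.16, 0.0, 0.0, 0.143,
0.0, 1.02, 1.18, 0.16, 0.0, 0.0, 0.144,
```

>>> move_arm(moves=[0,-0.85,1.3,0,0,0,0.143,0,-0.65,1.4,0,0,0,0.143,0,-0.45,1.5,0,0,0,0.143,0,-0.25,1.55,0,0,0,0.144,0,0,1.55,0,0,0,0.143,0,0.2,1.55,0.2,0,0,0.143,0,0.45,1.5,0.2,0,0,0.143,0,0.65,1.4,0.2,0,0,0.143])

```text
clock: 18.1
tool_pos: [0.483, -0.2028, 0.2795]
orientation: [180.0, 0.0, -71.0]
force: [-0.8, -0.4, 0.3]
opening: 0.0295
gripper_force: 0.0
```

>>> move_arm(moves=[0,0.85,1.3,0.2,0,0,0.143,0,1.0,1.2,0.2,0,0,0.144,0,0,0,0,0,0,0,0,0,0,0,0,0,0])

```text
clock: 18.5
tool_pos: [0.4643, -0.2269, 0.2759]
orientation: [-180.0, 0.0, -87.0]
force: [0.7, -0.6, 0.6]
opening: 0.0015
gripper_force: 0.0
```

Run:
```python
from hd import *
im,W=cloud('wrist'); V=W.reshape(-1,3); V=V[np.isfinite(V).all(1)]
Q=V[(V[:,2]>.07)&(V[:,2]<.095)&(V[:,0]>.40)&(V[:,0]<.62)&(V[:,1]<-.245)&(V[:,1]>-.32)]
B=Q[Q[:,0]<.52]
if len(B)>50:
    print(len(B),cv2.minAreaRect((B[:,:2]*1000).astype(np.float32)),'all x',Q[:,0].min(),Q[:,0].max())
    Hh=V[(V[:,2]>.092)&(V[:,2]<.12)&(np.hypot(V[:,0]-.551,V[:,1]+.268)<.03)]; print('hubtop',len(Hh),cv2.minEnclosingCircle((Hh[:,:2]*1000).astype(np.float32)) if len(Hh) else 0)
p,Rr=hp(182.9,.045,.070); rows(p,Rr,0.0,n=6)
```

```text
1748 ((475.70135498046875, -271.9103088378906), (89.04141998291016, 15.437335014343262), 2.967644691467285) all x 0.43093533940722095 0.5642196318481956
hubtop 188 ((550.4044799804688, -267.671875), 8.004203796386719)
from [ 0.4646 -0.2267  0.276 ] [-179.96   -0.    -86.98] n 6 need 4.29 j [ -4.   4. -15.  -0. -71.   7.]
0.0, 0.01, 0.02, 3.43, 0.0, 0.0, 0.0,
0.0, 0.01, 0.01, 3.44, 0.0, 0.0, 0.001,
0.0, 0.01, 0.02, 3.43, 0.0, 0.0, 0.0,
0.0, 0.01, 0.02, 3.44, 0.0, 0.0, 0.0,
0.0, 0.01, 0.01, 3.43, -0.001, 0.0, 0.001,
0.0, 0.01, 0.01, 3.43, 0.0, 0.0, 0.0,
```

>>> move_arm(moves=[0,0.05,0.1,4,0,0,0,0,0,0,4.5,0,0,0,0,0,0,4.5,0,0,0,0,0,0,4,0,0,0,0,0,0,2.5,0,0,0,0,0,0,1.1,0,0,0,0,0,0,0,0,0,0])

```text
clock: 19.25
tool_pos: [0.4634, -0.227, 0.0691]
orientation: [179.9, 0.0, -87.0]
force: [0.0, -0.5, 0.1]
opening: 0.0003
gripper_force: 0.0
```

>>> move_arm(moves=[0,1.0,0,0,0,0,0,0,1.0,0,0,0,0,0,0,0.5,0,0,0,0,0,0,0,0,0,0,0,0])

```text
clock: 19.65
tool_pos: [0.4656, -0.2534, 0.0712]
orientation: [-179.8, -0.0, -87.2]
force: [-0.1, -0.6, -0.8]
opening: 0.0006
gripper_force: 0.0
```

>>> move_arm(moves=[0,0.9,0.14,0,0,0,-0.105,0,0.9,0.14,0,0,0,-0.105,0,0.9,0.14,0,0,0,-0.105,0,0,0,0,0,0,0])

```text
clock: 20.05
tool_pos: [0.4653, -0.2803, 0.0707]
orientation: [-179.9, -0.1, -69.0]
force: [0.1, 0.1, 0.2]
opening: 0.0002
gripper_force: 0.0
```

>>> move_arm(moves=[0,0.9,0.14,0,0,0,-0.105,0,0.9,0.14,0,0,0,-0.105,0,0.9,0.14,0,0,0,-0.105,0,0.9,0.14,0,0,0,-0.105])

```text
clock: 20.45
tool_pos: [0.4772, -0.3131, 0.0704]
orientation: [-180.0, 0.0, -45.0]
force: [-2.6, 0.9, 2.2]
opening: -0.0
gripper_force: 1.0
```

```bash
cat > hm.py <<'E'
from hd import *
def handle(tag):
    o=ctrl.get_obs(); print(o['tool_pos'].round(4),o['orientation'].round(1),o['force'].round(1))
    for n in('top','side','wrist'):
        im,W=cloud(n); save(im,tag+n); hs=cv2.cvtColor(im,cv2.COLOR_RGB2HSV)[...,2].ravel(); V=W.reshape(-1,3)
        d=V[:,:2]-HUB; r=np.hypot(*d.T); m=np.isfinite(V).all(1)&(V[:,2]>.08)&(V[:,2]<.093)&(r>.02)&(r<.135)&(hs<80); V=V[m]; d=d[m]; r=r[m]
        a=np.degrees(np.arctan2(d[:,1],d[:,0]))%360
        if m.sum(): print(n,m.sum(),'ang median',np.median(a).round(1),np.percentile(a,[10,90]).round(1),'far',np.median(a[r>.1]).round(1),'rmax',r.max().round(3))
E
python3 -c "
from hm import *
handle('p1')"
```

```text
[ 0.4772 -0.3131  0.0704] [-180.    0.  -45.] [-2.6  0.9  2.2]
side 21 ang median 229.9 [223.3 230.8] far 229.9 rmax 0.112
wrist 6818 ang median 229.1 [222.5 235.4] far 228.1 rmax 0.119
```

>>> move_arm(moves=[0,0.9,0.14,0,0,0,-0.105,0,0.9,0.14,0,0,0,-0.105,0,0.9,0.14,0,0,0,-0.105,0,0.9,0.14,0,0,0,-0.105,0,0.9,0.14,0,0,0,-0.105,0,0,0,0,0,0,0])

```text
clock: 21.2
tool_pos: [0.512, -0.3433, 0.0702]
orientation: [-180.0, -0.1, -15.1]
force: [0.2, 0.8, -0.1]
opening: 0.0006
gripper_force: 0.0
```

```bash
python3 -c "
from hm import *
handle('p2')"
```

```text
[ 0.512  -0.3433  0.0702] [-1.80e+02 -1.00e-01 -1.51e+01] [ 0.2  0.8 -0.1]
side 12 ang median 258.6 [255.3 260.8] far nan rmax 0.1
wrist 6882 ang median 259.6 [253.5 266.2] far 258.5 rmax 0.119
  return _methods._mean(a, axis=axis, dtype=dtype,
  ret = ret.dtype.type(ret / rcount)
```

>>> move_arm(moves=[0,0.45,0.05,0,0,0,-0.05,0,0.3,0.04,0,0,0,-0.035,0,0,0,0,0,0,0])

```text
clock: 21.65
tool_pos: [0.5184, -0.3458, 0.0705]
orientation: [-180.0, -0.1, -10.2]
force: [-1.1, -0.3, 0.8]
opening: 0.0004
gripper_force: 0.6
```

>>> move_arm(moves=[0,0.15,0.02,0,0,0,-0.017,0,0,0,0,0,0,0])

```text
clock: 21.85
tool_pos: [0.5199, -0.3464, 0.0705]
orientation: [-180.0, -0.1, -9.1]
force: [-3.6, -1.1, 1.0]
opening: 0.0003
gripper_force: 1.1
```

>>> move_arm(moves=[0,0.15,0.02,0,0,0,-0.017,0,0,0,0,0,0,0])

```text
clock: 22.05
tool_pos: [0.5216, -0.347, 0.0704]
orientation: [-180.0, -0.1, -8.1]
force: [-2.8, -0.4, 0.5]
opening: 0.0002
gripper_force: 1.2
```

>>> move_arm(moves=[0,0.1,0.01,0,0,0,-0.012,0,0,0,0,0,0,0])

```text
clock: 22.25
tool_pos: [0.5227, -0.3473, 0.0704]
orientation: [180.0, -0.1, -7.4]
force: [-1.6, -1.9, 0.8]
opening: 0.0005
gripper_force: 1.1
```

>>> move_arm(moves=[0,0.1,0.01,0,0,0,-0.012,0,0,0,0,0,0,0])

```text
clock: 22.45
tool_pos: [0.5237, -0.3475, 0.0704]
orientation: [-180.0, -0.1, -6.7]
force: [-1.6, -1.3, -0.2]
opening: 0.0002
gripper_force: 1.1
```

>>> move_arm(moves=[0,0.1,0.01,0,0,0,-0.012,0,0,0,0,0,0,0])

```text
clock: 22.65
tool_pos: [0.5247, -0.3476, 0.0704]
orientation: [-180.0, -0.1, -6.0]
force: [-2.4, -1.9, 1.0]
opening: 0.0002
gripper_force: 1.1
```

```bash
python3 -W ignore -c "
from hm import *
handle('p3')"
```

```text
[ 0.5247 -0.3476  0.0704] [-1.8e+02 -1.0e-01 -6.0e+00] [-2.4 -1.9  1. ]
side 17 ang median 266.0 [261.7 269.6] far 263.7 rmax 0.103
wrist 6468 ang median 268.9 [262.9 275.7] far 267.8 rmax 0.119
```

>>> move_arm(moves=[0,0.1,0.01,0,0,0,-0.012,0,0,0,0,0,0,0])

```text
clock: 23.0
tool_pos: [0.5256, -0.3478, 0.0704]
orientation: [-180.0, -0.1, -5.3]
force: [-1.1, -0.9, 0.8]
opening: 0.0005
gripper_force: 1.1
```

>>> move_arm(moves=[0,0.1,0.01,0,0,0,-0.012,0,0,0,0,0,0,0])

```text
clock: 23.2
tool_pos: [0.5267, -0.348, 0.0704]
orientation: [-180.0, -0.1, -4.6]
force: [-2.2, -1.9, -0.3]
opening: 0.0007
gripper_force: 1.1
```

>>> move_arm(moves=[0,0.1,0.01,0,0,0,-0.012,0,0,0,0,0,0,0])

```text
clock: 23.4
tool_pos: [0.5277, -0.3482, 0.0704]
orientation: [180.0, -0.1, -4.0]
force: [-1.5, -1.1, -0.5]
opening: 0.0006
gripper_force: 1.1
```

>>> move_arm(moves=[0,0.1,0.01,0,0,0,-0.012,0,0,0,0,0,0,0])

```text
clock: 23.6
tool_pos: [0.5287, -0.3484, 0.0704]
orientation: [180.0, -0.1, -3.3]
force: [-1.8, -1.8, -0.9]
opening: 0.0006
gripper_force: 1.1
```

>>> move_arm(moves=[0,0.1,0.01,0,0,0,-0.012,0,0,0,0,0,0,0])

```text
clock: 23.8
tool_pos: [0.5297, -0.3485, 0.0704]
orientation: [180.0, -0.1, -2.6]
force: [-1.9, -1.4, -0.8]
opening: 0.0006
gripper_force: 1.1
```

>>> move_arm(moves=[0,0.1,0.01,0,0,0,-0.012,0,0,0,0,0,0,0])

```text
clock: 24.0
tool_pos: [0.5307, -0.3487, 0.0705]
orientation: [180.0, -0.1, -1.9]
force: [-2.8, -1.8, -0.2]
opening: 0.0005
gripper_force: 1.1
```

```bash
python3 -W ignore - <<'E'
from hm import *
handle('p4')
# pipe direction from earlier side/top clouds: ridge points between stand and valve
for n in('h6top','h6side','h3wrist','h6wrist'):
    V=np.load(n+'.npz')['W'].reshape(-1,3); V=V[np.isfinite(V).all(1)]
    Q=V[(V[:,1]<-.175)&(V[:,1]>-.235)&(abs(V[:,0]-.556)<.03)&(V[:,2]>.02)&(V[:,2]<.06)]
    if len(Q)<30: continue
    e=np.linalg.svd(Q[:,:2]-Q[:,:2].mean(0),full_matrices=0)[2][0]; e*=-np.sign(e[1]); print(n,len(Q),Q.mean(0).round(4),np.degrees(np.arctan2(e[1],e[0]))%360)
E
```

```text
[ 0.5307 -0.3487  0.0705] [ 1.8e+02 -1.0e-01 -1.9e+00] [-2.8 -1.8 -0.2]
side 17 ang median 269.4 [266.4 272.5] far 270.0 rmax 0.105
wrist 6475 ang median 273.2 [267.3 280.1] far 272.0 rmax 0.119
h6top 197 [ 0.5497 -0.2067  0.0323] 263.4625305265377
h6side 160 [ 0.552  -0.2017  0.0338] 266.2506135712989
h3wrist 1591 [ 0.5545 -0.2091  0.0315] 269.5551579967064
h6wrist 1228 [ 0.5542 -0.2092  0.0315] 269.3779731740313
```

>>> move_arm(moves=[0,0.1,0.01,0,0,0,-0.012,0,0,0,0,0,0,0])

```text
clock: 24.35
tool_pos: [0.5309, -0.3488, 0.0704]
orientation: [-180.0, 0.0, -1.2]
force: [-5.6, -1.7, 2.2]
opening: 0.0004
gripper_force: 2.3
```

>>> move_arm(moves=[0,0.1,0.01,0,0,0,-0.012,0,0,0,0,0,0,0])

```text
clock: 24.55
tool_pos: [0.5309, -0.3489, 0.0704]
orientation: [-180.0, 0.1, -0.5]
force: [-8.0, -1.9, 3.1]
opening: 0.0005
gripper_force: 3.8
```

>>> move_arm(moves=[0,0.1,0.01,0,0,0,-0.012,0,0,0,0,0,0,0])

```text
clock: 24.75
tool_pos: [0.5309, -0.349, 0.0703]
orientation: [-180.0, 0.2, 0.1]
force: [-10.0, -1.6, 5.6]
opening: 0.0006
gripper_force: 5.4
```

>>> move_arm(moves=[0,0.1,0.01,0,0,0,-0.012,0,0,0,0,0,0,0])

```text
clock: 24.95
tool_pos: [0.5308, -0.3491, 0.0703]
orientation: [-179.9, 0.3, 0.8]
force: [-13.6, -2.2, 8.4]
opening: 0.0005
gripper_force: 6.9
```

At the stop: the position is stuck and the force is rising. Backing off in -x, then lifting and checking.

>>> move_arm(moves=[0,-0.5,0,0,0,0,0,0,-1.5,0,0,0,0,0,0,-1.5,0,0,0,0,0,0,0,0,-3,0,0,0,0,0,0,-4.5,0,0,0,0,-1,0,-4.5,0,0,0,0,-2,0,-4.5,0,0,0,0,-2,0,-3,0,0,0])

```text
clock: 25.75
tool_pos: [0.4489, -0.3505, 0.2688]
orientation: [179.9, -0.3, 0.9]
force: [1.5, -0.4, -0.7]
opening: 0.0004
gripper_force: 0.0
```

>>> move_arm(moves=[0,-4,0,0,0,0,0,0,-4,0,0,0,0,0,0,-4,0,0,0,0,0,0,-4,0,0,0,0,0,0,0,0,0,0,0,0,0,0,0,0,0,0,0])

```text
clock: 26.35
tool_pos: [0.2883, -0.3526, 0.2657]
orientation: [179.9, -0.2, 0.8]
force: [0.5, -1.2, 0.3]
opening: 0.0005
gripper_force: 0.0
```

```bash
python3 -W ignore - <<'E'
from m3 import *
from hm import handle
look('f',dict(L=(.561,-.1041,.03),M=(.561,-.1045,.102),S=(.561,-.1045,.166)))
handle('g')
im=cv2.imread('pics/fside.png'); cv2.imwrite('pics/fc.png',cv2.resize(im[200:420,230:450],None,fx=2.7,fy=2.7,interpolation=cv2.INTER_CUBIC))
E
```

```text
[ 0.2883 -0.3526  0.2657] [179.94  -0.2    0.77] [ 0.5 -1.2  0.3]
side L [ 0.564  -0.1028  0.0331] med 1.08 557
side M [ 0.5636 -0.1033  0.1033] med 1.18 511
side S [ 0.5633 -0.1038  0.1677] med 1.34 597
top L [ 0.5613 -0.1049  0.0312] med 0.63 238
top M [ 0.561  -0.1054  0.1038] med 0.66 193
top S [ 0.5604 -0.1053  0.166 ] med 1.28 459
wrist L few 0
wrist M few 0
wrist S few 0
[ 0.2898 -0.3526  0.2651] [ 1.8e+02 -1.0e-01  9.0e-01] [-0.3 -1.1  0.3]
top 197 ang median 267.6 [261.  271.9] far 268.0 rmax 0.118
side 224 ang median 267.4 [262.4 272.5] far 268.4 rmax 0.122
```

View pics/fc.png

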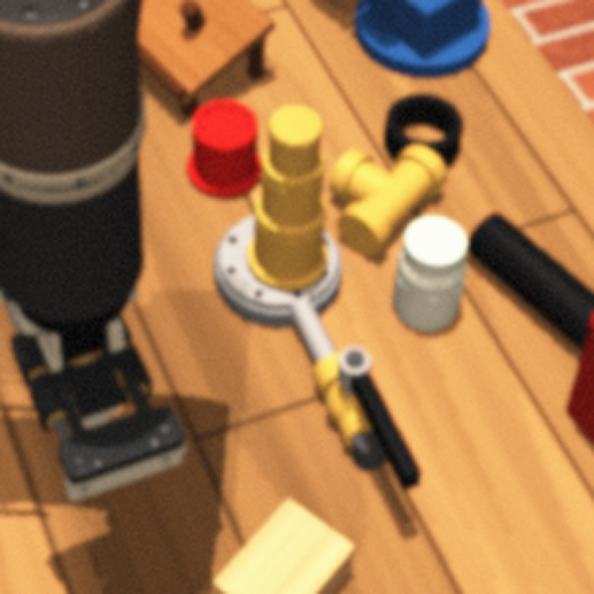

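The final crop shows the tower upright at (290,190), the handle in line with the pipe from (355,360) to (410,475), and the bystanders where they were. Handing in.

```bash
python3 -c "
from plant import ctrl
print(ctrl.close_job())"
```

```text
the job is handed in; nothing more can be done
None
```

The medium and small caps are stacked on the large cap, centred to within about 1 mm and standing by themselves; the valve handle is open against its stop, and the job is handed in at about 27 s of the 69 s allowed.

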